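# Switch on the vial packing station

## Task

Start the packing station from the switch box on the bench: tip on the red mains rocker first, then the white inspection-lamp rocker, and the green belt rocker last, lightly pressing each one's raised far end fully down with a fingertip so that it stays over. Leave the yellow rocker off and do not touch the red mushroom stop. Nothing is to be picked up: leave the vials, cartons and brown nests standing where they are.

Things in the scene. Friction and masses are not known exactly. Their poses are not given: they have to be found in the camera images.
- switchbox: grey steel switch box screwed to the bench, 100 mm deep (its x, away from the robot) x 360 mm wide (its y) x 60 mm high, with a 30 mm flange at each end; it cannot move. Origin: centre of its underside; z up. On its top stand, in a row along y and 68 mm apart (centres at y = -66, 2, 70 and 138 mm on the line x = 0), four rocker switches in changing order, and at y = -139 mm a red mushroom emergency stop.
- mains (a joint): angle of the red rocker, the mains switch, in rad: 0 (up to 0.02 at the start) is off, with its far end (the box's +x) raised; 0.24 is fully on, far end down against its stop and near end raised. It hinges about the box's y, 69.5 mm above the bench. It stays where it is left; tipping it takes 3 to 4 N straight down near the raised end. Pressed on past the stop, its gasket gives: from 6 N, then 4 N per mm, for 3.5 mm.
- mains_end (a point): where to press the red rocker on: a point on top of its far half, 16 mm from the hinge towards the box's +x, midway across. It moves with the rocker, from 73 mm above the bench when off to 69.5 mm when fully on.
- mains_module: the red switch's 60 mm square black frame, top 66 mm above the bench, axes as the box's. Origin: centre of its underside, on the box's top. The rocker in it is 42 mm square, of two flat 21 mm halves meeting in a shallow V at the hinge: in either position one half lies level at 69.5 mm above the bench and the other slopes up to 74.5 mm at its outer edge.
- lamp (a joint): angle of the white rocker, the inspection lamp's switch, in rad: 0 (up to 0.02 at the start) is off, with its far end (the box's +x) raised; 0.24 is fully on, far end down against its stop and near end raised. It hinges about the box's y, 69.5 mm above the bench. It stays where it is left; tipping it takes 3 to 4 N straight down near the raised end. Pressed on past the stop, its gasket gives: from 6 N, then 4 N per mm, for 3.5 mm.
- lamp_end (a point): where to press the white rocker on: a point on top of its far half, 16 mm from the hinge towards the box's +x, midway across. It moves with the rocker, from 73 mm above the bench when off to 69.5 mm when fully on.
- lamp_module: the white switch's 60 mm square black frame, top 66 mm above the bench, axes as the box's. Origin: centre of its underside, on the box's top. The rocker in it is 42 mm square, of two flat 21 mm halves meeting in a shallow V at the hinge: in either position one half lies level at 69.5 mm above the bench and the other slopes up to 74.5 mm at its outer edge.
- belt (a joint): angle of the green rocker, the belt's switch, in rad: 0 (up to 0.02 at the start) is off, with its far end (the box's +x) raised; 0.24 is fully on, far end down against its stop and near end raised. It hinges about the box's y, 69.5 mm above the bench. It stays where it is left; tipping it takes 3 to 4 N straight down near the raised end. Pressed on past the stop, its gasket gives: from 6 N, then 4 N per mm, for 3.5 mm.
- belt_end (a point): where to press the green rocker on: a point on top of its far half, 16 mm from the hinge towards the box's +x, midway across. It moves with the rocker, from 73 mm above the bench when off to 69.5 mm when fully on.
- belt_module: the green switch's 60 mm square black frame, top 66 mm above the bench, axes as the box's. Origin: centre of its underside, on the box's top. The rocker in it is 42 mm square, of two flat 21 mm halves meeting in a shallow V at the hinge: in either position one half lies level at 69.5 mm above the bench and the other slopes up to 74.5 mm at its outer edge.
- coder (a joint): angle of the yellow rocker, the coder's switch, not wanted now, in rad: 0 (up to 0.02 at the start) is off, with its far end (the box's +x) raised; 0.24 is fully on, far end down against its stop and near end raised. It hinges about the box's y, 69.5 mm above the bench. It stays where it is left; tipping it takes 3 to 4 N straight down near the raised end. Pressed on past the stop, its gasket gives: from 6 N, then 4 N per mm, for 3.5 mm.
- coder_end (a point): where to press the yellow rocker on: a point on top of its far half, 16 mm from the hinge towards the box's +x, midway across. It moves with the rocker, from 73 mm above the bench when off to 69.5 mm when fully on.
- coder_module: the yellow switch's 60 mm square black frame, top 66 mm above the bench, axes as the box's. Origin: centre of its underside, on the box's top. The rocker in it is 42 mm square, of two flat 21 mm halves meeting in a shallow V at the hinge: in either position one half lies level at 69.5 mm above the bench and the other slopes up to 74.5 mm at its outer edge.
- estop: red mushroom emergency stop, 40 mm across, on a yellow disc at the box's right end; its top is 101 mm above the bench. Leave alone. Origin: centre of the mushroom's underside, 74 mm above the bench.
- vial_a: upright amber vial with a white label and a blue cap, 22 mm across and 50 mm tall, 35 g, loose, on the bench on the robot's side of the switch box. Origin: centre of its underside.
- vial_b: upright amber vial with a white label and a blue cap, 22 mm across and 50 mm tall, 35 g, loose, on the bench on the robot's side of the switch box. Origin: centre of its underside.
- cartons: pile of four white and blue cartons, banded as one, 78 x 133 x 84 mm, loose, on the bench off the left (+y) end of the box. Origin: centre of its underside.
- nests: pile of dark brown vial nests, banded as one, 85 x 140 x about 60 mm, loose, on the bench off the right (-y) end of the box. Origin: centre of its underside.
There are look-alikes about, which are no part of the job. Of the things that look like the cartons, take the one that is farthest to the robot's right at the start.

How it is judged:
On the way, in this order (a step that is already met when the one before it is completed fails the run):
1. the red mains rocker is fully on (value of joint mains above 0.2 rad and value of joint each of lamp, belt below 0.1 rad), for 0.1 s.
2. then the white lamp rocker is fully on (value of joint each of mains, lamp above 0.2 rad and value of joint belt below 0.1 rad), for 0.1 s.
3. then the green belt rocker is fully on (value of joint each of mains, lamp, belt above 0.2 rad), for 0.1 s.
At the end, for the whole second after the job is handed in: Red, white and green rockers are each beyond 0.20 of their 0.24 rad swing, yellow is still off (below 0.06 rad), the emergency stop is untouched, and the vials, cartons and nests stand upright and at rest within 15 mm of where they began (all of step 3 and value of joint coder below 0.06 rad and distance of estop from where it was at the start of the episode below 0.002 m and distance of each of vial_a, vial_b, cartons, nests from where it was at the start of the episode below 0.015 m and angle between each of vial_a, vial_b, cartons, nests's own z axis and vertical below 0.25 rad and linear speed of each of vial_a, vial_b, cartons, nests below 0.02 m/s).
It fails at once if a rocker is tipped out of order: lamp before mains is on, or belt before both are on ((value of joint lamp above 0.1 rad and value of joint mains below 0.2 rad) or (value of joint belt above 0.1 rad and value of joint any of mains, lamp below 0.2 rad)).
It fails at once if the yellow coder rocker is tipped (value of joint coder above 0.06 rad).
It fails at once if the emergency stop is touched (contact force between estop and anything else above 1 N or distance of estop from where it was at the start of the episode above 0.002 m).
It fails at once if a rocker or the box is pressed hard (over 25 N) (contact force between any of mains_module, lamp_module, belt_module, coder_module, switchbox and anything else above 25 N).
It fails at once if a vial, the cartons or the nests are lifted, pushed away (15 mm) or tipped (distance of any of vial_a, vial_b, cartons, nests from where it was at the start of the episode above 0.015 m or angle between any of vial_a, vial_b, cartons, nests's own z axis and vertical above 0.25 rad).
It also fails if it takes over 45 s, if anything falls off the work surface, if the arm or the gripper's body presses on something with over 40 N, if the wrist force passes 120 N, or if a joint passes its speed limit or range.

## Robot

A 6-joint arm with a two-finger parallel gripper is mounted at the origin on the work surface. World frame = base frame: x ahead of the robot, y to its left, z up, the work surface at z = 0. Lengths are in m, angles in rad, forces in N, time in s.
With the tool pointing down it reaches from about 0.375 to 0.9 m from the base axis. Payload 3.1 kg.
Tool frame: the origin (TCP) lies midway between the tips of the shut fingers; the grasp point (between the pads) lies pinch_z behind it (pinch_z is the distance from the TCP to the grasp point, in m); y points along the fingers, z is the direction in which the jaws open and shut, and the axes are right-handed (so a half turn about y gives the same grasp; the last joint's range is limited). The gripper opens to 87 mm and grips with 3 to 60 N. Pads are 19 mm wide; open, the fingers measure 117 mm over their backs; the gripper's body (75 mm by 190 mm) begins 51 mm behind the grasp point.
Start: joints at [-1.28, 0.527, 1.433, -0, 1.181, -0.178], TCP at [0.283, -0.557, 0.223] pointing down, gripper open.
Joint ranges: [-3.08, 3.08], [-0.75, 2.2], [0.22, 2.44], [-1.43, 4.57], [0, 2.65], [-2.85, 2.85]. Speed limits (rad/s): [2.79, 2.79, 3.14, 3.14, 3.14, 3.14].

## Interface

Orientations are given as a unit quaternion [x, y, z, w].
In Python, from rig import get_obs, camera, hand_in, pinch_z gives the robot as it stands. The module is installed in compiled form; this text tells all that it offers.
- The arm moves only by the tool arm_command, never from a script. Its argument "plan" is a list of rows, each a list of 2 entries, a list of its own where there are three numbers: the shift along the world's x, y, z in units of 25 mm (1.0 is 25 mm), then the turn about the world's z in units of 5 degrees (1.0 is 5 degrees). A call has 1 to 5 rows; each row is the pose to reach, as a shift and turn from the pose commanded when the call began; what a row does not reach only later rows make up. A row lasts 1/10 s, in which the tool goes at most 50 mm and 8.59 degrees, less where a joint would pass 70% of its speed; a pose out of reach is approached as far as the arm can. A call with a gripper value outside its range is refused whole. "fingers" is the opening, from -1 (shut) to 1 (fully open), set as the call begins (left out, the last holds). The fingers move at their own pace and stop on an object; "force" is the grip in N (left out, the last holds). Time passes only in rows, so rows that repeat a pose let the fingers close. It gives the time, the measured TCP pose, the force and the opening at its end, in the units of the state.
- get_obs(): the state, without advancing time (a new reading comes with each control period).
- camera(name): name is "scene" or "top"; returns a dict with "pixels" (400x640x3 uint8, red, green, blue), "camera_matrix" (3x3 intrinsics, pixels), "distortion" ([k1, k2, p1, p2, k3] as OpenCV has them; the pictures are not rectified), "R" (3x3) and "t" (3): a world point X has camera coordinates R X + t. Camera axes: x right, y down, z forward; pixel columns grow to the right and rows downward; lengths in m; the calibration is good to about 2 mm. A picture is of the moment at which its call begins. There is no depth.
- hand_in(): hands the job in, once; it reports no verdict.
The state is a dict: "time": time; "q": joint angles; "joint_velocities": joint speeds; "joint_torque": joint torques, N m; "position": TCP position; "tool_rot": TCP orientation; "ft_force": force on the tool from outside, world axes, zero at the start; "moment": the same for the moment, N m; "grip_width": finger opening in m.
Only numpy, scipy, OpenCV 4.12 (cv2) and the standard library are available. Lean on these libraries where they do the work, as an engineer would, in place of code of your own. Each camera call takes 0.05 s, during which the arm holds its last target.

## Working session

There is one attempt and no reset: what is moved stays moved. The work goes in short steps, Python scripts to look and compute and a tool call to move; the robot and the scene stay as the last step left them, time stands still between calls to the robot, and variables do not carry over. Pictures are saved under pics/ and viewed, and the job is handed in when it is done.

Besides the shell and the picture viewer there is one more tool, called after ">>>" as name(argument=value, ...), one argument or row to a line, values as JSON. arm_command: Moves the arm, as the interface text tells. Its arguments: {"type":"object","properties":{"plan":{"type":"array"},"fingers":{"type":"number"},"force":{"type":"number"}},"required":["plan"]}

```bash
mkdir -p pics
python3 - <<'E'
from rig import *
import cv2,pickle
o=get_obs()
for k in o: print(k,o[k])
try: print(pinch_z)
except Exception as e: print(e)
for n in("scene","top"):
    c=camera(n); pickle.dump(c,open(n+".pkl","wb"))
    cv2.imwrite(f"pics/{n}0.png",c["pixels"][:,:,::-1]); print(c["camera_matrix"],c["distortion"],c["R"],c["t"])
E
```

```text
time 0.0
q [-1.27948100e+00  5.28481000e-01  1.43391289e+00 -2.16614876e-05
  1.18137960e+00 -1.78510409e-01]
joint_velocities [ 7.66886128e-06 -9.80956665e-04 -2.47449017e-04  3.94700155e-04
  1.67103480e-04 -1.49458956e-03]
joint_torque [-2.41142388e-04 -4.40042531e+01 -1.76596624e+01  6.32887823e-02
  5.79840993e-02 -1.70906542e-04]
position [ 0.2827568  -0.55655506  0.22155915]
tool_rot [-0.16463821  0.68845416 -0.68691533  0.16453714]
ft_force [ 0.58317671  1.04815524 -1.26436845]
moment [ 0.02176284 -0.0331711  -0.01766107]
grip_width 0.08670379951138771
0.0187
[[481.97198636   0.         317.75420908]
 [  0.         481.97198636 197.29216691]
 [  0.           0.           1.        ]] [0.04477027 0.         0.         0.         0.        ] [[ 0.68003011  0.73314584  0.00749921]
 [ 0.6334967  -0.58238975 -0.50941546]
 [-0.36910836  0.35116857 -0.86048803]] [-0.41792363 -0.29094735  1.41232476]
[[451.1933313    0.         318.29518612]
 [  0.         451.1933313  201.28978059]
 [  0.           0.           1.        ]] [-0.06447784  0.          0.          0.          0.        ] [[ 0.00638595 -0.99991988 -0.0109294 ]
 [-0.98713715 -0.00455754 -0.15981074]
 [ 0.15974812  0.01180936 -0.98708717]] [0.04720658 0.53757179 1.29209498]
```

View pics/scene0.png

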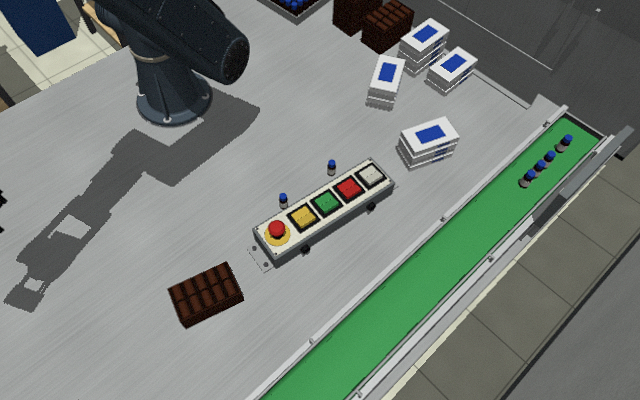

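View pics/top0.png

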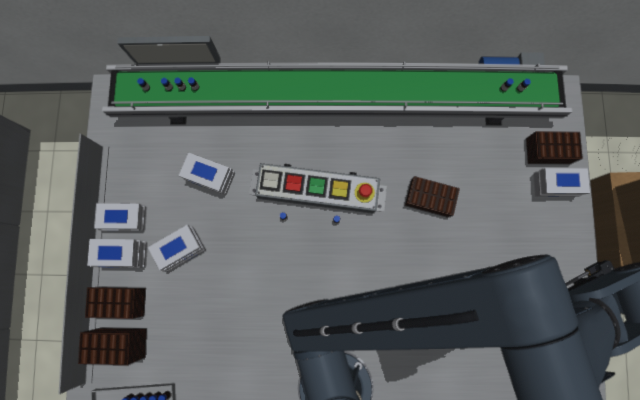

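```bash
cat > h.py <<'E'
import numpy as np,cv2,pickle
def ray(c,uv,z):
    p=cv2.undistortPoints(np.array([[uv]],float),c["camera_matrix"],c["distortion"])[0,0]
    R,t=c["R"],c["t"]; C=-R.T@t; d=R.T@np.array([p[0],p[1],1]); return C+d*(z-C[2])/d[2]
def proj(c,X):
    return cv2.projectPoints(np.array(X,float).reshape(-1,1,3),cv2.Rodrigues(c["R"])[0],c["t"],c["camera_matrix"],c["distortion"])[0][:,0]
def mask(im,col):
    h=cv2.cvtColor(im,cv2.COLOR_RGB2HSV); H,S,V=[h[:,:,i].astype(int) for i in range(3)]
    return {'red':((H<8)|(H>172))&(S>150)&(V>110),'green':(H>45)&(H<80)&(S>120)&(V>70),'yellow':(H>17)&(H<32)&(S>110)&(V>110),'blue':(H>100)&(H<125)&(S>140)}[col].astype(np.uint8)
E
python3 - <<'E'
from h import *
from scipy.spatial.transform import Rotation as Ro
from rig import get_obs
for n,win in(("top",(150,230,240,400)),("scene",(150,270,240,400))):
    c=pickle.load(open(n+".pkl","rb")); im=c["pixels"]; a,b,l,r=win
    print(n)
    for col in('red','green','yellow','blue'):
        m=mask(im,col); mm=np.zeros_like(m); mm[a:b,l:r]=m[a:b,l:r]
        k,L,s,ce=cv2.connectedComponentsWithStats(mm)
        for i in range(1,k):
            if s[i,4]>15: print(col,ce[i].round(1),s[i],ray(c,ce[i],.0713 if col!='blue' else .048).round(4))
    im2=cv2.resize(im[a:b,l:r],None,fx=4.5,fy=4.5,interpolation=cv2.INTER_CUBIC); cv2.imwrite(f"pics/{n}crop.png",im2[:,:,::-1])
print(Ro.from_quat(get_obs()["tool_rot"]).as_matrix().round(3))
E
```

```text
top
red [293.4 182.6] [286 175  16  16 199] [0.5876 0.123  0.0713]
red [365.3 189.8] [360 184  12  12 109] [ 0.5673 -0.0867  0.0713]
green [316.5 185.4] [309 178  16  16 213] [0.5796 0.0555 0.0713]
yellow [339.7 188.5] [332 181  16  16 206] [ 0.5709 -0.0121  0.0713]
yellow [363.6 193.4] [355 183  19  19 109] [ 0.5566 -0.0816  0.0713]
blue [282.7 215.4] [280 213   6   6  29] [0.494  0.1544 0.048 ]
blue [336.2 218.8] [334 216   5   6  25] [ 0.4849 -0.0027  0.048 ]
scene
red [348.6 187.8] [337 179  24  20 256] [0.5925 0.1224 0.0713]
red [276.2 227.7] [268 220  17  16 201] [ 0.5562 -0.078   0.0713]
green [326.3 201.9] [314 192  25  21 293] [0.5846 0.055  0.0713]
yellow [303.  216.4] [291 206  25  22 296] [ 0.5762 -0.0124  0.0713]
yellow [277.4 237.5] [265 225  25  21 230] [ 0.5772 -0.0922  0.0713]
blue [331.4 163.5] [328 160   7   8  44] [0.5009 0.1527 0.048 ]
blue [282.7 196.8] [280 193   7   9  50] [ 0.4919 -0.0046  0.048 ]
[[-0.892 -0.001  0.453]
 [-0.453  0.002 -0.892]
 [-0.    -1.    -0.002]]
```

View pics/topcrop.png

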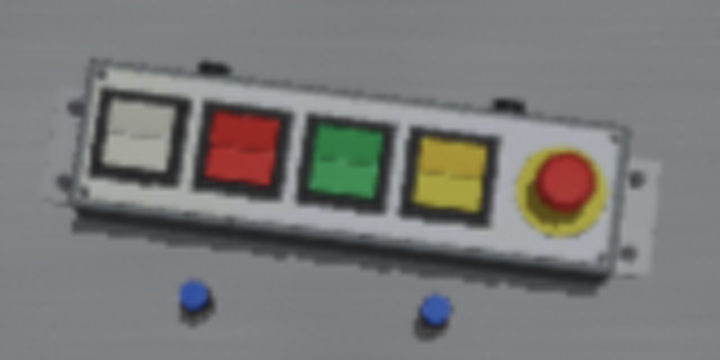

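Look-alikes in the top image. Red: rocker (293,183) or mushroom stop (365,190). White: rocker (271,181) or cartons at the left. Green: rocker (317,186) or the conveyor. The crop confirms the row runs white, red, green, yellow, stop from left to right, with the far ends up. I'll approach red with shut fingers, staying high.

>>> arm_command(
  plan=[
    [[0.85,1.8,0.1],-1.4],
    [[1.7,3.6,0.1],-2.8],
    [[2.55,5.4,0.1],-4.2],
    [[3.4,7.2,0.1],-5.6],
    [[4.25,9,0.1],-6.8],
  ],
  fingers=-1,
)

```text
time: 0.6
position: [0.3895, -0.3302, 0.2247]
tool_rot: [0.045, 0.706, -0.705, -0.046]
ft_force: [1.2, -0.3, -0.2]
grip_width: 0.0551
```

>>> arm_command(
  plan=[
    [[0.85,1.8,0],0],
    [[1.7,3.6,0],0],
    [[2.55,5.4,0],0],
    [[3.4,7.2,0],0],
    [[4.25,9,0],0],
  ],
)

```text
time: 1.1
position: [0.4958, -0.1052, 0.2249]
tool_rot: [0.044, 0.706, -0.706, -0.044]
ft_force: [1.2, -0.4, -0.2]
grip_width: 0.0147
```

>>> arm_command(
  plan=[
    [[0.85,1.8,0],0],
    [[1.7,3.6,0],0],
    [[2.55,5.4,0],0],
    [[3.4,7.2,0],0],
    [[4.4,9,-0.2],0],
  ],
)

```text
time: 1.6
position: [0.605, 0.1185, 0.2204]
tool_rot: [-0.044, -0.706, 0.706, 0.043]
ft_force: [0.8, -0.5, 0.3]
grip_width: 0.0004
```

```bash
cat > look.py <<'E'
from h import *
from rig import get_obs,camera
import sys
from scipy.spatial.transform import Rotation as Ro
o=get_obs(); print(o["time"],np.round(o["position"],4),np.round(o["ft_force"],2),o["grip_width"],np.round(o["q"],2))
print(Ro.from_quat(o["tool_rot"]).as_matrix().round(3))
outs=[]
for n in("top","scene"):
    c=camera(n); pickle.dump(c,open(n+sys.argv[1]+".pkl","wb"))
    p=proj(c,[o["position"]])[0]; print(n,p.round(1))
    u,v=int(p[0]),int(p[1]); u=min(max(u,60),580); v=min(max(v,60),340)
    im=c["pixels"].copy(); cr=cv2.resize(im[v-60:v+60,u-60:u+60],None,fx=3.3,fy=3.3,interpolation=cv2.INTER_CUBIC)
    cv2.circle(cr,(int((p[0]-u+60)*3.3),int((p[1]-v+60)*3.3)),3,(255,0,255),1); outs.append(cr)
cv2.imwrite("pics/l%s.png"%sys.argv[1],np.hstack(outs)[:,:,::-1])
E
python3 look.py 1
```

```text
1.6 [0.605  0.1185 0.2204] [ 0.79 -0.49  0.26] 0.00035064362676594186 [ 0.01  0.52  1.46 -0.    1.17  1.71]
[[-0.992  0.    -0.123]
 [ 0.123 -0.    -0.992]
 [-0.    -1.     0.   ]]
top [291.4 164.6]
scene [355.8 156.1]
```

View pics/l1.png

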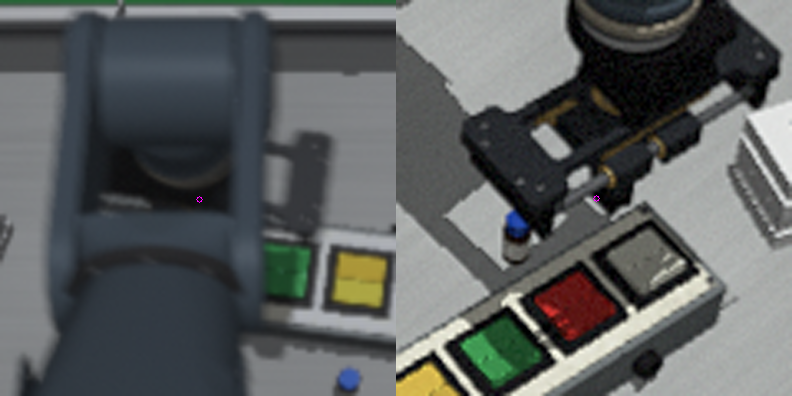

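Scene view shows the gripper above the red and white rockers, so I'll lower it for a better look.

>>> arm_command(
  plan=[
    [[0,0.1,-1.5],0],
    [[0,0.1,-3],0],
    [[0,0.1,-4.4],0],
    [[0,0.1,-5],0],
    [[0,0.1,-5],0],
  ],
)

```text
time: 2.2
position: [0.6025, 0.1181, 0.0928]
tool_rot: [-0.042, -0.706, 0.706, 0.046]
ft_force: [-0.5, 0.4, -0.2]
grip_width: 0.0002
```

```bash
python3 look.py 2
```

```text
2.2 [0.6025 0.1181 0.0928] [-0.49  0.35 -0.16] 0.00019090181669066317 [ 0.01  0.68  1.56 -0.    0.91  1.71]
[[-0.992 -0.006 -0.124]
 [ 0.124 -0.    -0.992]
 [ 0.006 -1.     0.001]]
top [294.7 176.1]
scene [350.8 186.7]
```

View pics/l2.png

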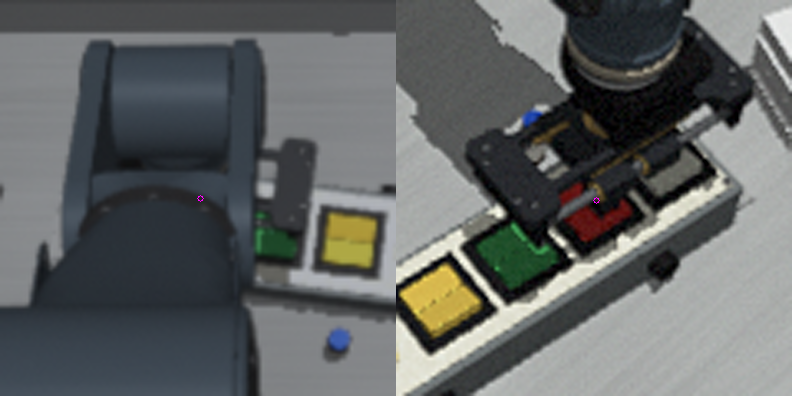

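Run:
```python
from h import *
c=pickle.load(open("scene2.pkl","rb")); im=c["pixels"]
cr=im[150:225,310:400].astype(float); cr=np.clip(255*(cr/255)**.5,0,255).astype(np.uint8)
cr=cv2.resize(cr,None,fx=8,fy=8,interpolation=cv2.INTER_CUBIC)
cv2.imwrite("pics/z2.png",cr[:,:,::-1])
```

```text
(no output)
```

View pics/z2.png

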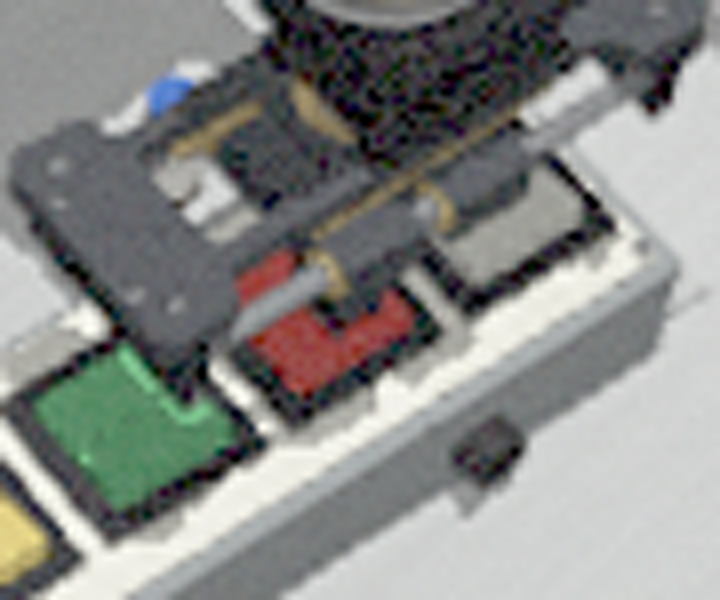

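Run:
```python
from h import *
c=pickle.load(open("scene2.pkl","rb")); p=np.array([.6025,.1181,.0928])
bx=np.array([.9925,-.122,0]);by=np.array([.122,.9925,0])
for d in(0,.0095):
  for e in(-.015,-.01,0,.01,.015): print(d,e,proj(c,[p+d*bx+e*by])[0].round(1))
for uv in((352.5,190.6),(358,186),(355.5,188.5)): print(ray(c,uv,.0928))
# rocker corners in scene, and frame center fit
for n in("top","scene"):
  c=pickle.load(open(n+".pkl","rb"))
  a,b,l,r=(150,230,240,350)
  for col in('red','green','yellow'):
    m=mask(c["pixels"],col); mm=np.zeros_like(m); mm[a:b,l:355 if n=='top' else 370]=m[a:b,l:355 if n=='top' else 370]
    cs=cv2.findContours(mm,0,2)[0]; cc=max(cs,key=lambda x:cv2.contourArea(x)if True else 0)
    q=cv2.boxPoints(cv2.minAreaRect(cc)); print(n,col,[ray(c,x,.072)[:2].round(4).tolist() for x in q])
```

```text
0 -0.015 [345.9 189.8]
0 -0.01 [347.5 188.8]
0 0 [350.9 186.7]
0 0.01 [354.2 184.6]
0 0.015 [355.8 183.6]
0.0095 -0.015 [348.3 192.6]
0.0095 -0.01 [350.  191.5]
0.0095 0 [353.3 189.4]
0.0095 0.01 [356.6 187.4]
0.0095 0.015 [358.3 186.3]
[0.61290232 0.11325587 0.0928    ]
[0.61267477 0.13204896 0.0928    ]
[0.61358797 0.12266728 0.0928    ]
top red [[0.5694, 0.1455], [0.6109, 0.1411], [0.6058, 0.1003], [0.5644, 0.1049]]
top green [[0.5605, 0.0788], [0.6037, 0.0739], [0.5985, 0.0322], [0.5554, 0.0372]]
top yellow [[0.5526, 0.0111], [0.5942, 0.0061], [0.5891, -0.0352], [0.5476, -0.0299]]
scene red [[0.5692, 0.1049], [0.5733, 0.1525], [0.6163, 0.1408], [0.6117, 0.0942]]
scene green [[0.5606, 0.0357], [0.5585, 0.0802], [0.6081, 0.0747], [0.6096, 0.0309]]
scene yellow [[0.5525, -0.0306], [0.5536, 0.014], [0.5997, 0.0065], [0.598, -0.0373]]
```

>>> arm_command(
  plan=[
    [[0.05,0.1,-0.2],0],
    [[0.05,0.1,-0.4],0],
    [[0.05,0.1,-0.5],0],
    [[0.05,0.1,-0.5],0],
    [[0.05,0.1,-0.5],0],
  ],
)

```text
time: 2.8
position: [0.6059, 0.1213, 0.0829]
tool_rot: [0.044, 0.706, -0.706, -0.044]
ft_force: [0.5, -0.6, 0.3]
grip_width: 0.0007
```

>>> arm_command(
  plan=[
    [[0,0,-0.15],0],
    [[0,0,-0.3],0],
    [[0,0,-0.4],0],
    [[0,0,-0.48],0],
    [[0,0,-0.48],0],
  ],
)

```text
time: 3.3
position: [0.6065, 0.1212, 0.0708]
tool_rot: [0.044, 0.706, -0.706, -0.043]
ft_force: [1.4, -0.1, 1.4]
grip_width: 0.0006
```

>>> arm_command(
  plan=[
    [[0,0,-0.04],0],
    [[0,0,-0.08],0],
    [[0,0,-0.08],0],
    [[0,0,-0.08],0],
  ],
)

```text
time: 3.7
position: [0.6065, 0.1212, 0.0696]
tool_rot: [0.044, 0.706, -0.706, -0.043]
ft_force: [-0.2, -0.9, 6.9]
grip_width: 0.0006
```

>>> arm_command(
  plan=[
    [[0,0,-0.03],0],
    [[0,0,-0.03],0],
    [[0,0,-0.03],0],
  ],
)

```text
time: 4.0
position: [0.6066, 0.1212, 0.0692]
tool_rot: [0.044, 0.706, -0.706, -0.043]
ft_force: [-0.2, 0.1, 7.8]
grip_width: 0.0007
```

Force rose to about 8 N at z = 69.2 mm, so red is against its stop. Lifting and moving over towards white.

>>> arm_command(
  plan=[
    [[0,0,0.5],0],
    [[0,0,1.2],0],
    [[0.16,1.35,1.2],0],
    [[0.32,2.7,1.2],0],
    [[0.32,2.7,1.2],0],
  ],
)

```text
time: 4.5
position: [0.6135, 0.1925, 0.0983]
tool_rot: [0.042, 0.706, -0.705, -0.042]
ft_force: [-0.2, -1.0, -0.3]
grip_width: 0.0007
```

```bash
python3 look.py 3
python3 - <<'E'
from h import *
c=pickle.load(open("scene3.pkl","rb")); im=c["pixels"]
cr=im[140:235,300:410].astype(float); cr=np.clip(255*(cr/255)**.6,0,255).astype(np.uint8)
cv2.imwrite("pics/z3.png",cv2.resize(cr,None,fx=6,fy=6,interpolation=cv2.INTER_CUBIC)[:,:,::-1])
E
```

```text
4.5 [0.6135 0.1925 0.0983] [-0.24 -1.05 -0.33] 0.0007158692830550415 [0.13 0.7  1.49 0.   0.95 1.82]
[[-0.993  0.    -0.12 ]
 [ 0.12   0.002 -0.993]
 [ 0.    -1.    -0.002]]
top [268.7 171.8]
scene [376.  170.7]
```

View pics/z3.png

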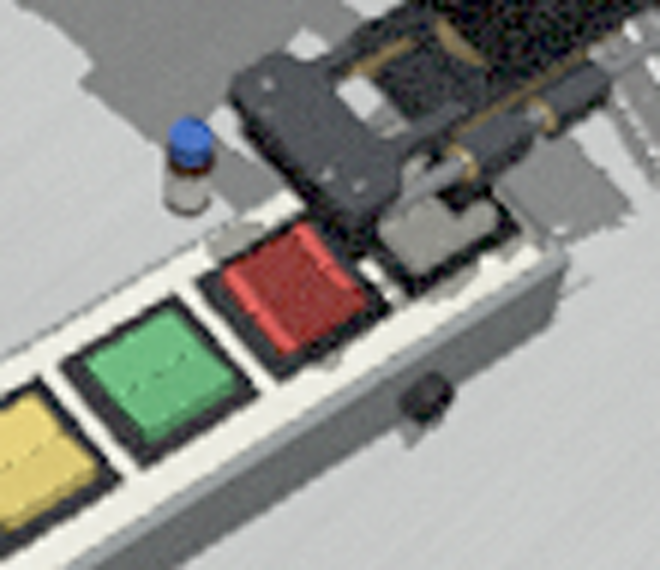

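Red now lies tipped over: its far lip at crop (325,350) is gone, while green still shows its raised far face at (160,430). Next is white.

>>> arm_command(
  plan=[
    [[0,0,-0.3],0],
    [[0,0,-0.6],0],
    [[0,0,-0.8],0],
    [[0,0,-0.95],0],
    [[0,0,-0.95],0],
  ],
)

```text
time: 5.1
position: [0.6137, 0.1881, 0.0735]
tool_rot: [-0.044, -0.706, 0.706, 0.044]
ft_force: [0.6, 0.3, 1.1]
grip_width: 0.0004
```

>>> arm_command(
  plan=[
    [[0,0,-0.08],0],
    [[0,0,-0.15],0],
    [[0,0,-0.19],0],
    [[0,0,-0.19],0],
    [[0,0,-0.19],0],
  ],
)

```text
time: 5.6
position: [0.6143, 0.1884, 0.0699]
tool_rot: [-0.044, -0.706, 0.706, 0.043]
ft_force: [-0.5, -3.4, 4.9]
grip_width: 0.0006
```

>>> arm_command(
  plan=[
    [[0,0,-0.04],0],
    [[0,0,-0.09],0],
    [[0,0,-0.09],0],
    [[0,0,-0.09],0],
  ],
)

```text
time: 6.0
position: [0.6143, 0.1884, 0.0687]
tool_rot: [-0.044, -0.706, 0.706, 0.043]
ft_force: [-2.1, -3.7, 9.5]
grip_width: 0.0007
```

White is at its stop with 9.5 N. Lifting and moving to green.

>>> arm_command(
  plan=[
    [[0,0,0.6],0],
    [[0,0,1.25],0],
    [[-0.2,-1.8,1.25],0],
    [[-0.42,-3.6,1.25],0],
    [[-0.65,-5.4,1.25],0],
  ],
)

```text
time: 6.5
position: [0.5974, 0.0536, 0.0988]
tool_rot: [0.043, 0.706, -0.705, -0.043]
ft_force: [0.5, -0.8, -0.1]
grip_width: 0.0004
```

```bash
python3 look.py 4
python3 - <<'E'
from h import *
c=pickle.load(open("scene4.pkl","rb")); im=c["pixels"]
cr=im[140:235,290:400].astype(float); cr=np.clip(255*(cr/255)**.6,0,255).astype(np.uint8)
cv2.imwrite("pics/z4.png",cv2.resize(cr,None,fx=6,fy=6,interpolation=cv2.INTER_CUBIC)[:,:,::-1])
E
```

```text
6.5 [0.5974 0.0536 0.0988] [ 0.46 -0.82 -0.09] 0.00039816456023247494 [-0.1   0.65  1.6   0.    0.88  1.59]
[[-0.993  0.001 -0.122]
 [ 0.122  0.001 -0.993]
 [-0.001 -1.    -0.001]]
top [317.  177.5]
scene [329.9 199.9]
```

View pics/z4.png

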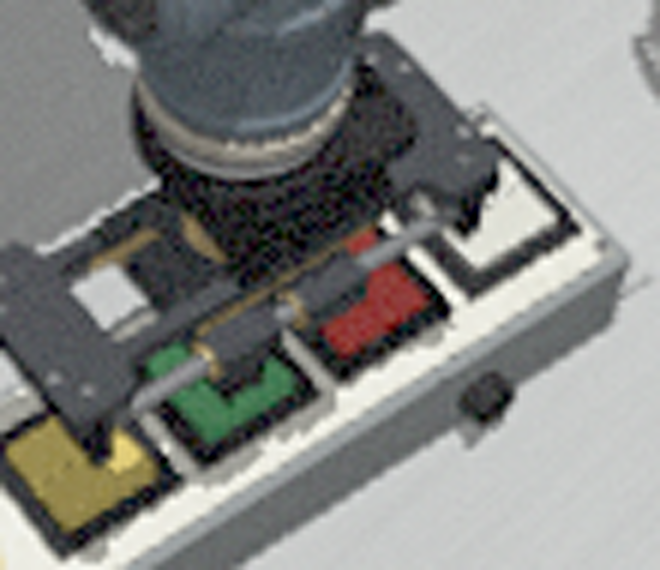

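White's far edge is level and its lip is no longer visible at crop (520,250). Tip is over green's far half. Pressing green.

>>> arm_command(
  plan=[
    [[0,0,-0.3],0],
    [[0,0,-0.6],0],
    [[0,0,-0.8],0],
    [[0,0,-0.97],0],
    [[0,0,-0.97],0],
  ],
)

```text
time: 7.1
position: [0.5974, 0.0549, 0.0734]
tool_rot: [0.043, 0.706, -0.706, -0.043]
ft_force: [0.1, -0.1, 0.7]
grip_width: 0.0005
```

>>> arm_command(
  plan=[
    [[0,0,-0.08],0],
    [[0,0,-0.15],0],
    [[0,0,-0.21],0],
    [[0,0,-0.21],0],
    [[0,0,-0.21],0],
  ],
)

```text
time: 7.6
position: [0.5979, 0.0544, 0.0697]
tool_rot: [0.044, 0.706, -0.705, -0.044]
ft_force: [-0.5, 3.2, 5.6]
grip_width: 0.0007
```

>>> arm_command(
  plan=[
    [[0,0,-0.04],0],
    [[0,0,-0.09],0],
    [[0,0,-0.09],0],
    [[0,0,-0.09],0],
  ],
)

```text
time: 8.0
position: [0.5979, 0.0544, 0.0684]
tool_rot: [0.044, 0.706, -0.705, -0.043]
ft_force: [-2.2, 2.8, 11.6]
grip_width: 0.0003
```

>>> arm_command(
  plan=[
    [[0,0,1],0],
    [[0,0,2.5],0],
    [[0,0,4],0],
    [[0,0,5.5],0],
    [[-0.2,-1,6.5],0],
  ],
)

```text
time: 8.5
position: [0.5939, 0.0301, 0.232]
tool_rot: [0.044, 0.706, -0.706, -0.041]
ft_force: [1.1, -0.6, -0.3]
grip_width: 0.0004
```

>>> arm_command(
  plan=[
    [[-0.8,-1.8,0],0],
    [[-1.6,-3.6,0],0],
    [[-2.4,-5.4,0],0],
    [[-3.2,-7.2,0],0],
    [[-4,-9,0],0],
  ],
)

```text
time: 9.0
position: [0.4913, -0.1981, 0.2292]
tool_rot: [-0.044, -0.705, 0.706, 0.044]
ft_force: [1.0, -0.2, -0.4]
grip_width: 0.0008
```

>>> arm_command(
  plan=[
    [[-0.8,-1.8,0],0],
    [[-1.6,-3.6,0],0],
    [[-2.4,-5.4,0],0],
    [[-3.2,-7.2,0],0],
    [[-4,-9,0],0],
  ],
)

```text
time: 9.5
position: [0.391, -0.4232, 0.229]
tool_rot: [-0.044, -0.706, 0.706, 0.044]
ft_force: [0.7, -0.2, 0.7]
grip_width: 0.0006
```

```bash
python3 look.py 5
python3 - <<'E'
from h import *
from rig import get_obs
o=get_obs(); print(o["time"])
for n in ("top","scene"):
    c=pickle.load(open(n+"5.pkl","rb")); im=c["pixels"]; c0=pickle.load(open(n+".pkl","rb"))["pixels"]
    w=(slice(150,230),slice(240,400)) if n=="top" else (slice(150,260),slice(240,400))
    cv2.imwrite(f"pics/f{n}.png",cv2.resize(np.vstack([c0[w],im[w]]) if n=="top" else np.hstack([c0[w],im[w]]),None,fx=3.6 if n=="top" else 2.5,fy=3.6 if n=="top" else 2.5,interpolation=cv2.INTER_CUBIC)[:,:,::-1])
    cv2.imwrite(f"pics/full{n}.png",im[:,:,::-1])
E
```

```text
9.5 [ 0.391  -0.4232  0.229 ] [ 0.75 -0.17  0.74] 0.000630215910528609 [-1.02  0.45  1.55 -0.    1.14  0.68]
[[-0.992 -0.001 -0.124]
 [ 0.124 -0.    -0.992]
 [ 0.001 -1.     0.   ]]
top [504.9 247.7]
scene [ 74.3 243. ]
9.6
```

View pics/ftop.png

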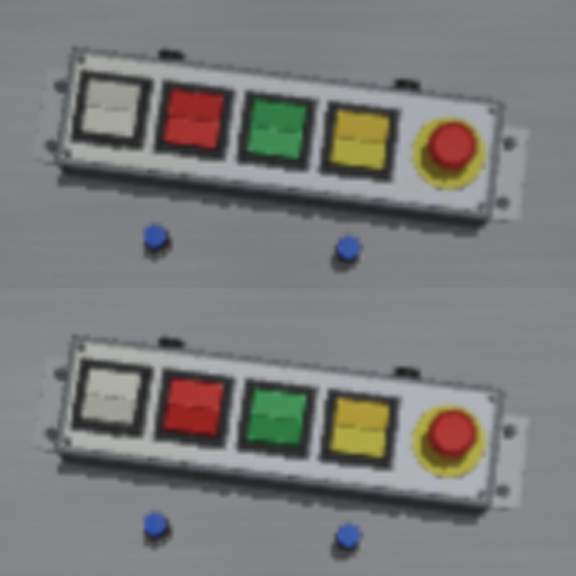

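View pics/fscene.png

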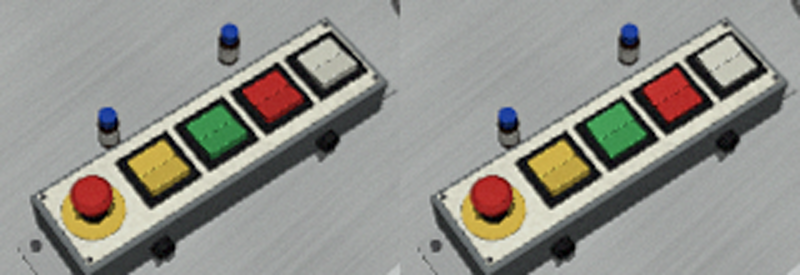

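View pics/fulltop.png

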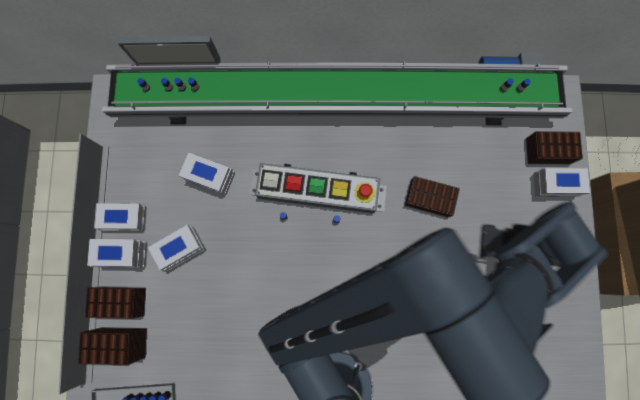

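The before and after pictures show white (271,181), red (294,183) and green (317,186) with their shading swapped, so they are tipped. Yellow (341,189), the stop, vials, cartons and nests are unchanged. I'll settle the arm briefly, then hand in.

>>> arm_command(
  plan=[
    [[0,0,0],0],
    [[0,0,0],0],
  ],
)

```text
time: 9.8
position: [0.3924, -0.4201, 0.2288]
tool_rot: [0.043, 0.706, -0.705, -0.044]
ft_force: [-0.2, 0.2, 0.1]
grip_width: 0.0006
```

```bash
python3 -c "
from rig import *
print(hand_in())"
```

```text
the job is handed in; nothing more can be done
None
```

I tipped on the red, white and green rockers in that order with shut fingertips, then handed the job in at about 9.8 s. It reported no verdict.

- **Presses:** each one ended about 0.3 to 1.1 mm past the 69.5 mm stop height. The measured forces were about 8 N (red), 9.5 N (white) and 12 N (green).
- **Last pictures:** red, white and green look fully over, by their swapped shading. By eye, yellow is still off, and the stop, vials, cartons and nests look unmoved. I did not measure the rocker angles directly.
- **Disagreement:** the two cameras differed by about 5 mm in x for the rockers, so I used the average.

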